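Move the charged battery pack from the charger to the field meter

TASK

Take the charged battery pack off the charger: press the charger's red release key so that the pack springs loose, and slide it out of its dovetail. Then slide it, contacts first, into the dovetail on top of the field meter until the catch clicks and the pack stays fully home, and let go. Feel your way and never force a mount, and leave the flat pack, the terminal strip and the screwdriver where they are.

Things in the scene. Friction and masses are not known exactly. Their poses are not given: they have to be found in the camera images.
- pack: charged battery pack, dark with a blue band, 140-280 g: body 70 (x) x 38 (y) x 40 mm high on a black dovetail foot 70 long, 11 high, 30 wide at its underside, flanks leaning in 30 degrees. Origin: centre of the foot's underside; the sides to grip reach from 11 to 51 mm above it. +x: to the contacts, the end that goes in first. Slot for the catch (14 wide) under the foot from the tail to x -8 mm
- pack_nose (a point): point on the pack, centre of its contact end at the foot's underside: 35 mm along the pack's +x from its origin
- charger: charger, black with a green lamp, screwed to the bench, 92 mm wide, from 98 mm in front of (-x) to 83 mm behind its origin, which lies on the bench right below its seat. x: the way a pack slides in; y: across; z up. Its case behind the stop ends 10 mm above the bed
- charger_seat (a point): point on the charger's bed, 30 mm above the bench, where the origin of a pack pushed right home lies; axes as the charger's, mouth at the -x end. The charged pack starts latched here: its slot end bears on the catch and its origin is about 1 mm short (-x) of this point. While the key is pressed the sprung terminal pushes the pack about 8 mm out within 0.5 s; then the catch stays down under it
- charger_key_top (a point): middle of the top of the charger's red release key, a pad 26 (x) x 34 (y) mm on the front lip, 77 mm in front of the seat and 3 mm below the bed. Press it straight down. The lip (from -98 to -58 mm along x from the seat) lies 12 mm below the bed
- charger_key (a joint): how far (m) the charger's key, in one piece with its catch tooth, is down: 0 = up, tooth 4 mm proud of the bed; 0.004 = tooth level with the bed; 0.009 = bottomed, no need to go so far. The spring takes 2 N to start, 3 N at 0.004 and 4.3 N at the bottom, plus about 1 N of friction while the pack bears on the tooth
- meter: field meter, light grey with a red display window, screwed to the bench, 110 mm wide, from 98 mm in front of to 126 mm behind its origin, which lies on the bench right below its seat. Axes as the charger's. It carries the same mount as the charger's, in every size, spring and catch, on a bed 38 mm above the bench. The display head behind the stop ends about 30 mm above the bed. Starts empty
- meter_seat (a point): point on the meter's bed where the origin of a pack pushed right home lies by the drawing; axes as the meter's, mouth at the -x end. But the latch block (stop, terminal, catch, key) sits in slots and was set by hand: its place, and so home, lies up to 6 mm either way of this along x, which the given poses do not tell. Home must be felt
- meter_mouth (a point): point on the bed amid the mouth of the meter's dovetail, 30 mm in front (-x) of the seat; the bed before it is flat and clear for 28 mm. The aluminium rails, 10 mm high and narrower than the pack's body, run from 16 mm before to 28 mm past the seat; from the mouth to there they are flared, 3 mm wider each side at the mouth. Play of the foot in the rails: 0.8 mm each side, 1.4 mm upward
- meter_stop (a point): nominal place of the foot of the meter's stop wall, 24 mm high: 35 mm past (+x) the seat, on the bed (really up to 6 mm off along x, see the seat). From it a sprung brass terminal, 17 mm above the bed, stands out by 8 mm; a pack coming home pushes it back, with about 3 N at first and 5 N when home (more if fast), and it pushes an unlatched pack back out
- meter_key (a joint): how far (m) the meter's key and catch tooth are down, as for the charger: 0 = tooth up. The tooth (10 mm wide, amid the rails, nominally from 23 to 9 mm before the seat, ramp to the mouth) goes down to 0.004 under a pack sliding in (2 to 3 N) and snaps back to 0 with a click when the pack is home, pushed right against the stop
- flat_pack: flat (empty) pack with an orange band, same shape as the pack, standing loose on the bench on its foot; origin: centre of the foot's underside. Leave it alone.
- terminal_strip: black terminal strip with brass screws, 26 x 110 (y) x 19 mm, loose; origin: centre of its underside. Leave it alone.
- screwdriver: screwdriver, 190 mm long along its x, lying loose on the bench. Leave it alone.

How it is judged:
By the outcome, as a careful person would: the job done as asked, in the order asked, and still so for the second after the job is handed in, with the robot touching nothing.
It also fails if it takes over 67 s, if anything falls off the work surface, if the arm or the gripper's body presses on something with over 40 N, if the wrist force passes 120 N, or if a joint passes its speed limit or range.

ROBOT

A 7-joint arm with a two-finger parallel gripper is mounted at the origin on the work surface. World frame = base frame: x ahead of the robot, y to its left, z up, the work surface at z = 0. Lengths are in m, angles in rad, forces in N, time in s.
With the tool pointing down it reaches from about 0.4 to 0.875 m from the base axis. Payload 19.3 kg.
Tool frame: the origin (TCP) lies midway between the tips of the shut fingers; the grasp point (between the pads) lies 19 mm behind it; x points along the fingers, y is the direction in which the jaws open and shut, and the axes are right-handed (so a half turn about x gives the same grasp; the last joint's range is limited). The gripper opens to 85 mm and grips with 20 to 120 N. Pads are 22 mm wide; open, the fingers measure 114 mm over their backs; the gripper's body (76 mm by 85 mm) begins 54 mm behind the grasp point. The pads swing forward as they close: fully open they stand 13 mm farther back than shut.
Start: joints at [-1.371, 0.521, -0.036, 1.599, 0.021, 1.021, -0.113], TCP at [0.167, 0.602, 0.231] pointing down, gripper open.
Joint ranges: [-2.91, 2.91], [-0.3, 2.13], [-1.5, 1.42], [0.17, 2.43], [-1.26, 4.41], [0.16, 1.93], [-2.52, 2.52]. Speed limits (rad/s): [1.89, 1.89, 2.39, 2.39, 3.01, 3.01, 3.01].

INTERFACE

Orientations are given as [roll, pitch, yaw] about the fixed x, y, z axes, in that order (R = Rz(yaw) Ry(pitch) Rx(roll)).
In Python, from workcell import bot gives the robot as it stands. The module is installed in compiled form; this text tells all that it offers.
- The arm moves only by the tool servo_tool, never from a script. Its argument "targets" is a list of rows, each an object of numbers: "x", "y", "z": the shift along the tool's x, y, z as a fraction of full scale; "wx", "wy", "wz": the turn, a rotation vector about the tool's x, y, z as a fraction of full scale. A call has 1 to 12 rows; each row is the pose to reach, as a shift and turn from the pose measured when the call began, along the tool's axes at that moment, turning the shorter way round; what a row does not reach only later rows make up. Full scale, the value 1, is 40 cm for a shift and 360 degrees for a turn. A row lasts 1/8 s, in which the tool goes at most 62.5 mm and 10.7 degrees, less where a joint would pass 70% of its speed; a pose out of reach is approached as far as the arm can. A call with a number of a shift or a turn outside -1 to 1 is refused whole. A call with a gripper value outside its range is refused whole. "grip" is the gripper command: -1 is shut, 1 is fully open, values between are in proportion, set as the call begins (left out, the last holds). The fingers move at their own pace and stop on an object; "squeeze" is the grip in N (left out, the last holds). Time passes only in rows, so rows that repeat a pose let the fingers close. It gives the time, the measured TCP pose, the force and the opening at its end, in the units of the state.
- bot.observe(): the state, without advancing time (a new reading comes with each control period).
- bot.grab_frame(name): name is "scene" or "side" or "wrist"; returns (picture, depth): 384x512x3 uint8, red, green, blue; 384x512 float32, m along the optical axis (not along the pixel's ray), 0 where there is no reading.
- bot.get_calibration(name): a dict with "intrinsics" (3x3 intrinsics, pixels), "R" (3x3) and "t" (3): a world point X has camera coordinates R X + t. Camera axes: x right, y down, z forward; pixel columns grow to the right and rows downward; lengths in m; the calibration is good to about 2 mm. A picture is of the moment at which its call begins: read the wrist's pose just before it. get_calibration takes no time and is no camera call; for the wrist camera it gives the pose at the moment of the call.
- bot.job_done(): hands the job in, once; it reports no verdict.
Trained networks look in the newest picture that a camera, given by its name, has taken for a name from the list of things; names that differ only in an ending like _2 or _b are one class to them, and where a whole thing is asked for, a point or a joint stands for the part that bears it (a point fixed in the world has none). Each returns a list of dicts, best first, with "confidence" (0 to 1); they miss things now and then, are a little off and sometimes report something else, mostly with a low value. They report only what shows in the picture. A call takes as long as a camera call.
- bot.trace(camera, target): "mask" (384x512 bool, what is visible of it) and "pixel" ([column, row] in pixels, amid what is visible of it).
The state is a dict: "clock": time; "qpos": joint angles; "qd": joint speeds; "joint_efforts": joint torques, N m; "position": TCP position; "tool_rot": TCP orientation; "force": force on the tool from outside, world axes, zero at the start; "moment": the same for the moment, N m; "grip_width": finger opening in m.
Only numpy, scipy, OpenCV 4.12 (cv2) and the standard library are available. Lean on these libraries where they do the work, as an engineer would, in place of code of your own. Each camera call takes 0.05 s, during which the arm holds its last target. There are 200 camera calls.

## Working session

There is one attempt and no reset: what is moved stays moved. The work goes in short steps, Python scripts to look and compute and a tool call to move; the robot and the scene stay as the last step left them, time stands still between calls to the robot, and variables do not carry over. Pictures are saved under pics/ and viewed, on a budget of 10 in all, crops included, one or two more only if the job needs it, and the job is handed in when it is done.

Besides the shell and the picture viewer there is one more tool, called after "Call:" by a JSON object that holds its "op" and its "data", one argument or row to a line. servo_tool: Moves the arm, as the interface text tells. Shift numbers are shares of 40 cm and turn numbers shares of 360 degrees, none past 1 either way. Its arguments: {"type":"object","properties":{"targets":{"type":"array"},"grip":{"type":"number"},"squeeze":{"type":"number"}},"required":["targets"]}

```bash
mkdir -p pics; cat > h.py <<'E'
import numpy as np, cv2
from workcell import bot
from scipy.spatial.transform import Rotation as Ro
def cloud(cam,depth,mask=None):
    c=bot.get_calibration(cam);K=np.array(c["intrinsics"]);R=np.array(c["R"]);t=np.array(c["t"])
    m=depth>0
    if mask is not None:m&=mask
    v,u=np.nonzero(m);d=depth[m]
    p=np.stack([(u-K[0,2])/K[0,0]*d,(v-K[1,2])/K[1,1]*d,d],1)
    return (p-t)@R,np.stack([u,v],1)
def save(img,n): cv2.imwrite(f"pics/{n}.png",img[:,:,::-1])
def rel(pos,Rt):
    "shift (fraction) and turn (fraction) from present pose to world pose"
    s=bot.observe();R0=Ro.from_euler('xyz',s["tool_rot"])
    return R0.inv().apply(np.array(pos)-s["position"])/.4,(R0.inv()*Rt).as_rotvec()/(2*np.pi)
E
python3 - <<'E'
from h import *
s=bot.observe();print(s)
ims=[]
for cam in("scene","side"):
    im,d=bot.grab_frame(cam);np.save(cam+".npy",d);save(im,cam+"_raw");ims.append(im)
    for n in("pack","charger","meter","charger_key","meter_key","flat_pack","terminal_strip"):
        for r in bot.trace(cam,n)[:2]:
            P,_=cloud(cam,d,r["mask"])
            if len(P):print(cam,n,round(r["confidence"],2),np.round(r["pixel"]),len(P),np.median(P,0).round(3),np.percentile(P,[2,98],0).round(3).tolist())
            np.save(f"m_{cam}_{n}.npy",r["mask"]) if r is not None else 0
save(np.hstack([cv2.resize(i,(400,300)) for i in ims]),"both")
E
```

```text
{'clock': 0.0, 'qpos': array([-1.37120922,  0.52200836, -0.03633044,  1.60000389,  0.021234  ,
        1.02110192, -0.11278413]), 'qd': array([ 0.00079076, -0.00120172, -0.00035425,  0.00025915,  0.0006585 ,
        0.00065462, -0.00040031]), 'joint_efforts': array([ 5.78948516e-05, -9.27119851e+01,  1.97962917e+00, -3.69914639e+01,
        1.78175321e-02,  8.38230655e-03,  8.81299070e-05]), 'position': array([0.16653216, 0.6020549 , 0.23073071]), 'tool_rot': array([-1.47496135,  1.56966067, -1.74472222]), 'force': array([ 0.2840504 ,  0.32553478, -0.73373259]), 'moment': array([ 0.00802844, -0.00546171, -0.01994139]), 'grip_width': 0.08517318213738233}
scene pack 0.73 [205. 147.] 312 [ 0.56  -0.265  0.076] [[0.527, -0.295, 0.039], [0.592, -0.251, 0.084]]
scene charger 0.85 [204. 163.] 927 [ 0.576 -0.253  0.028] [[0.47, -0.331, 0.002], [0.642, -0.213, 0.053]]
scene meter 0.68 [320. 272.] 3087 [0.602 0.314 0.038] [[0.477, 0.246, 0.009], [0.694, 0.372, 0.065]]
scene meter_key 0.39 [194. 123.] 127 [ 0.463 -0.462  0.02 ] [[0.418, -0.475, 0.007], [0.508, -0.452, 0.027]]
scene flat_pack 0.92 [239. 209.] 412 [ 0.621 -0.005  0.048] [[0.555, -0.049, -0.0], [0.649, 0.009, 0.053]]
scene terminal_strip 0.63 [322. 276.] 3097 [0.603 0.313 0.038] [[0.475, 0.248, 0.01], [0.694, 0.372, 0.065]]
scene terminal_strip 0.58 [377. 291.] 476 [0.514 0.443 0.011] [[0.489, 0.389, -0.002], [0.526, 0.493, 0.018]]
side pack 0.9 [278. 235.] 473 [ 0.552 -0.289  0.078] [[0.52, -0.303, 0.047], [0.582, -0.258, 0.086]]
side charger 0.75 [273. 252.] 1715 [ 0.544 -0.3    0.031] [[0.46, -0.339, 0.002], [0.641, -0.22, 0.055]]
side meter 0.87 [249. 153.] 1342 [0.585 0.272 0.039] [[0.47, 0.236, 0.006], [0.688, 0.358, 0.068]]
side charger_key 0.58 [247. 246.] 90 [ 0.481 -0.264  0.029] [[0.468, -0.275, 0.02], [0.494, -0.242, 0.033]]
side flat_pack 0.72 [273. 192.] 393 [ 0.614 -0.027  0.039] [[0.579, -0.037, 0.002], [0.66, 0.019, 0.056]]
```

View pics/scene_raw.png

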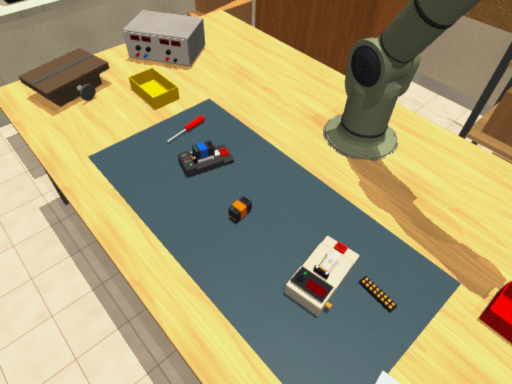

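View pics/side_raw.png

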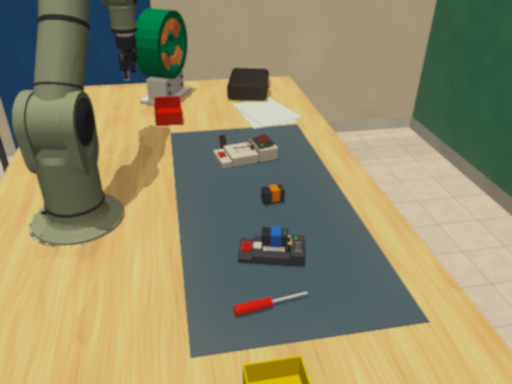

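The scene view shows the charger with the pack at about (204,155) and its red key on the robot's side. The orange flat pack is at (239,209), the meter at (322,275) with its key towards the robot, the strip at (377,291), and the screwdriver at (187,130). The side view agrees.

```bash
python3 - <<'E'
from h import *
for n in("charger","meter","pack"):
    P=[]
    for cam in("scene","side"):
        d=np.load(cam+".npy");m=np.load(f"m_{cam}_{n}.npy")
        P.append(cloud(cam,d,m)[0])
    P=np.vstack(P);P=P[(P[:,2]>.012)&(P[:,2]<.1)]
    r=cv2.minAreaRect(P[:,:2].astype(np.float32)*1000);print(n,r)
print(bot.get_calibration("wrist"))
s=bot.observe();print(Ro.from_euler('xyz',s["tool_rot"]).as_matrix().round(3))
E
```

```text
charger ((549.175537109375, -275.4803466796875), (99.24713897705078, 181.7538604736328), 74.57966613769531)
meter ((578.5816650390625, 305.51177978515625), (226.7328643798828, 130.9528350830078), 10.502934455871582)
pack ((556.397705078125, -276.27783203125), (48.81304168701172, 71.04901885986328), 72.19644927978516)
{'intrinsics': array([[297.44435828,   0.        , 256.98794789],
       [  0.        , 297.44435828, 185.65474581],
       [  0.        ,   0.        ,   1.        ]]), 'R': array([[ 2.66856473e-01,  9.63736281e-01,  5.37439584e-05],
       [ 9.16103610e-01, -2.53684404e-01,  3.10480916e-01],
       [ 2.99235357e-01, -8.28046071e-02, -9.50579612e-01]]), 't': array([-0.62484541, -0.03962322,  0.37997268])}
[[-0.     0.267  0.964]
 [-0.     0.964 -0.267]
 [-1.    -0.     0.   ]]
```

Call:
{"op": "servo_tool", "data": {
  "targets": [
    {"y": -0.47, "z": 1, "x": -0.05, "wx": -0.072},
    {"y": -0.47, "z": 1, "x": -0.05, "wx": -0.072},
    {"y": -0.47, "z": 1, "x": -0.05, "wx": -0.072},
    {"y": -0.47, "z": 1, "x": -0.05, "wx": -0.072},
    {"y": -0.47, "z": 1, "x": -0.05, "wx": -0.072},
    {"y": -0.47, "z": 1, "x": -0.05, "wx": -0.072},
    {"y": -0.47, "z": 1, "x": -0.05, "wx": -0.072},
    {"y": -0.47, "z": 1, "x": -0.05, "wx": -0.072},
    {"y": -0.47, "z": 1, "x": -0.05, "wx": -0.072},
    {"y": -0.47, "z": 1, "x": -0.05, "wx": -0.072},
    {"y": -0.47, "z": 1, "x": -0.05, "wx": -0.072},
    {"y": -0.47, "z": 1, "x": -0.05, "wx": -0.072}
  ],
  "grip": 1
}}

```text
$.targets[0]: bad value
```

```bash
cat > look.py <<'E'
import sys
from h import *
def look(tag,names):
    s=bot.observe();print(s["clock"],s["position"].round(4),s["tool_rot"].round(3))
    im,d=bot.grab_frame("wrist");save(im,tag);P,uv=cloud("wrist",d)
    np.savez(tag+".npz",P=P,uv=uv,d=d)
    for n in names:
        for r in bot.trace("wrist",n)[:1]:
            Q,_=cloud("wrist",d,r["mask"]);np.save(f"{tag}_{n}.npy",Q)
            Z=Q[Q[:,2]>.012]
            print(n,round(r["confidence"],2),np.round(r["pixel"]),len(Q),np.median(Q,0).round(4),np.percentile(Q,[2,98],0).round(3).tolist(),cv2.minAreaRect(Z[:,:2].astype(np.float32)*1000) if len(Z)>9 else "")
look(sys.argv[1],sys.argv[2:])
E
python3 look.py w1 meter meter_key
```

```text
0.8 [0.1666 0.6024 0.2313] [-1.463  1.571 -1.732]
```

View pics/w1.png

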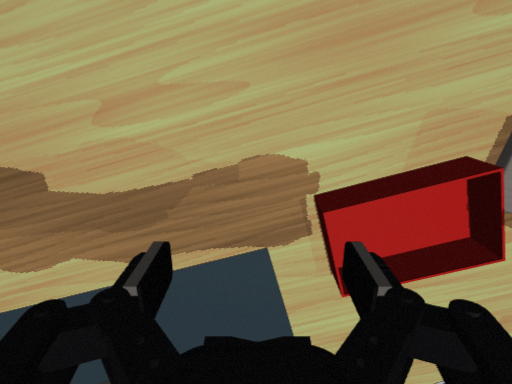

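The wrist view shows only the bench and a red bin at (410,230). The move was refused, so I'll retry with every key filled in.

Call:
{"op": "servo_tool", "data": {
  "targets": [
    {"x": -0.05, "y": -0.47, "z": 0.99, "wx": -0.072, "wy": 0.0, "wz": 0.0},
    {"x": -0.05, "y": -0.47, "z": 0.99, "wx": -0.072, "wy": 0.0, "wz": 0.0},
    {"x": -0.05, "y": -0.47, "z": 0.99, "wx": -0.072, "wy": 0.0, "wz": 0.0},
    {"x": -0.05, "y": -0.47, "z": 0.99, "wx": -0.072, "wy": 0.0, "wz": 0.0},
    {"x": -0.05, "y": -0.47, "z": 0.99, "wx": -0.072, "wy": 0.0, "wz": 0.0},
    {"x": -0.05, "y": -0.47, "z": 0.99, "wx": -0.072, "wy": 0.0, "wz": 0.0},
    {"x": -0.05, "y": -0.47, "z": 0.99, "wx": -0.072, "wy": 0.0, "wz": 0.0},
    {"x": -0.05, "y": -0.47, "z": 0.99, "wx": -0.072, "wy": 0.0, "wz": 0.0},
    {"x": -0.05, "y": -0.47, "z": 0.99, "wx": -0.072, "wy": 0.0, "wz": 0.0},
    {"x": -0.05, "y": -0.47, "z": 0.99, "wx": -0.072, "wy": 0.0, "wz": 0.0}
  ],
  "grip": 1
}}

```text
clock: 2.2
position: [0.4972, 0.3167, 0.2513]
tool_rot: [2.249, 1.57, 2.433]
force: [0.3, 0.3, 0.4]
grip_width: 0.0848
```

Call:
{"op": "servo_tool", "data": {
  "targets": [
    {"x": 0.0, "y": -0.01, "z": 0.22, "wx": 0.0, "wy": 0.0, "wz": 0.0},
    {"x": 0.0, "y": -0.01, "z": 0.22, "wx": 0.0, "wy": 0.0, "wz": 0.0},
    {"x": 0.0, "y": -0.01, "z": 0.22, "wx": 0.0, "wy": 0.0, "wz": 0.0},
    {"x": 0.0, "y": -0.01, "z": 0.22, "wx": 0.0, "wy": 0.0, "wz": 0.0}
  ]
}}

```text
clock: 2.7
position: [0.5832, 0.3298, 0.2512]
tool_rot: [2.609, 1.57, 2.794]
force: [-0.6, 0.1, 0.3]
grip_width: 0.0853
```

```bash
python3 look.py w2 meter meter_key
```

```text
2.7 [0.5832 0.3298 0.2512] [2.609 1.57  2.794]
meter 0.9 [239. 138.] 16755 [0.5659 0.3037 0.0383] [[0.47, 0.244, 0.024], [0.673, 0.364, 0.066]] ((575.1054077148438, 310.7716979980469), (222.75515747070312, 124.13677978515625), 10.205636024475098)
meter_key 0.91 [239.  68.] 765 [0.4851 0.2906 0.0351] [[0.472, 0.274, 0.033], [0.547, 0.305, 0.042]] ((509.7774963378906, 293.5939025878906), (79.21625518798828, 31.709108352661133), 9.33863353729248)
```

View pics/w2.png

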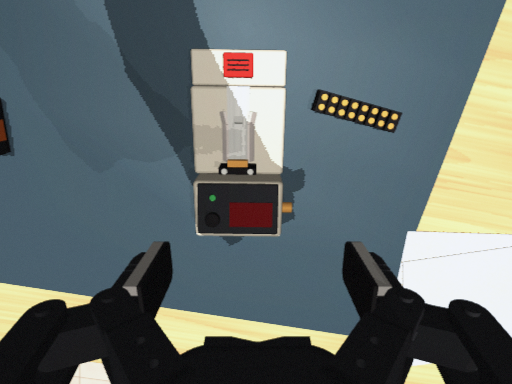

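The view shows the meter from above: key at (238,65), lip edge at row 87, rails at x 222–255 from row 110 to 165, terminal at (237,163) and display at (250,215). The strip at (357,111) and the flat pack at (3,130) are both clear of it.

```bash
python3 - <<'E'
from h import *
im=cv2.imread("pics/w2.png");z=np.load("w2.npz");P,uv=z["P"],z["uv"];Q=np.load("w2_meter.npy")
# case edges: bench->case transitions, points with z .02-.045
S=P[(P[:,2]>.022)&(P[:,2]<.045)&(abs(P[:,0]-.58)<.13)&(abs(P[:,1]-.305)<.075)]
def fr(P,yaw,o):
    c,s=np.cos(yaw),np.sin(yaw);d=P[:,:2]-o;return np.stack([d@[c,s],d@[-s,c],P[:,2]],1)
o=np.array([.5648,.3029])
for deg in (9.5,10,10.25,10.5,11,11.5):
    L=fr(S,np.radians(deg),o);b=np.arange(-.09,.06,.01);lo=[];hi=[];x=[]
    for i in b:
        m=(L[:,0]>i)&(L[:,0]<i+.01)
        if m.sum()>50:x.append(i);lo.append(np.percentile(L[m,1],.5));hi.append(np.percentile(L[m,1],99.5))
    print(deg,np.polyfit(x,lo,1).round(4),np.polyfit(x,hi,1).round(4))
L=fr(P,np.radians(10.25),o);ins=(abs(L[:,0])<.14)&(abs(L[:,1])<.07)
col=im[uv[:,1],uv[:,0]].astype(int)
red=ins&(col[:,2]>140)&(col[:,1]<60)&(L[:,0]<-.04)
print("key",L[red].mean(0).round(4),np.percentile(L[red],[1,99],0).round(4).tolist())
r=ins&(L[:,2]>.043)&(L[:,2]<.052)&(L[:,0]<.028)&(abs(L[:,1])<.04)
for i in np.arange(-.035,.03,.006):
    m=r&(L[:,0]>i)&(L[:,0]<i+.006)
    if m.sum():print("rail x",round(i+.003,3),m.sum(),np.percentile(L[m,1],[1,25,75,99]).round(4))
print("rail x ext",np.percentile(L[r,0],[1,99]).round(4))
bed=ins&(abs(L[:,1])>.03)&(abs(L[:,1])<.05)&(abs(L[:,0])<.03);print("bed z",np.median(L[bed,2]))
t=ins&(L[:,2]>.058);print("stop/head x",np.percentile(L[t],[1,99],0).round(4))
lip=ins&(abs(L[:,1])<.05);h=[np.median(L[lip&(abs(L[:,0]-x)<.0015)&(abs(L[:,1])>.025),2]).round(4) for x in np.arange(-.11,-.04,.004)];print("z profile",h)
print("front",np.percentile(L[ins&(L[:,2]>.015)],[.3,99.7],0).round(4))
E
```

```text
9.5 [ 0.0071 -0.0539] [-0.0001  0.0538]
10 [-0.0016 -0.054 ] [-0.0069  0.0539]
10.25 [-0.006 -0.054] [-0.0123  0.0538]
10.5 [-0.0103 -0.0541] [-0.0156  0.0538]
11 [-0.0188 -0.0541] [-0.0246  0.0538]
11.5 [-0.0271 -0.0541] [-0.0325  0.0538]
key [-0.08   -0.0005  0.0347] [[-0.0945, -0.0146, 0.0327], [-0.0706, 0.017, 0.0364]]
rail x -0.032 30 [-0.0179 -0.0154  0.0158  0.0184]
rail x -0.026 48 [-0.0179 -0.0147  0.015   0.0178]
rail x -0.02 49 [-0.0163 -0.0136  0.0139  0.0172]
rail x -0.014 47 [-0.0165 -0.0138  0.0138  0.0161]
rail x -0.008 43 [-0.0162 -0.0134  0.0138  0.0161]
rail x -0.002 43 [-0.0157 -0.013   0.0138  0.0161]
rail x 0.004 43 [-0.0165 -0.0137  0.0132  0.0156]
rail x 0.01 45 [-0.016  -0.0133  0.0138  0.0161]
rail x 0.016 42 [-0.0162 -0.0133  0.0138  0.0161]
rail x 0.022 39 [-0.0164 -0.0142  0.0132  0.0156]
rail x 0.028 4 [-0.0149 -0.014   0.014   0.0148]
rail x ext [-0.032   0.0247]
bed z 0.3237353619442244
stop/head x [[ 0.0031 -0.0483  0.0589]
 [ 0.1061  0.0689  0.345 ]]
z profile [np.float64(0.0005), np.float64(0.0003), np.float64(0.0005), np.float64(0.0254), np.float64(0.0258), np.float64(0.0259), np.float64(0.0257), np.float64(0.0258), np.float64(0.0258), np.float64(0.0258), np.float64(0.0258), np.float64(0.0259), np.float64(0.025), np.float64(0.0369), np.float64(0.0378), np.float64(0.0377), np.float64(0.0379), np.float64(0.0377)]
front [[-0.0985 -0.0537  0.0232]
 [ 0.1192  0.0695  0.3457]]
```

Call:
{"op": "servo_tool", "data": {
  "targets": [
    {"x": 0.0, "y": -0.958, "z": -0.18, "wx": 0.072, "wy": 0.0, "wz": 0.0},
    {"x": 0.0, "y": -0.958, "z": -0.18, "wx": 0.072, "wy": 0.0, "wz": 0.0},
    {"x": 0.0, "y": -0.958, "z": -0.18, "wx": 0.072, "wy": 0.0, "wz": 0.0},
    {"x": 0.0, "y": -0.958, "z": -0.18, "wx": 0.072, "wy": 0.0, "wz": 0.0},
    {"x": 0.0, "y": -0.958, "z": -0.18, "wx": 0.072, "wy": 0.0, "wz": 0.0},
    {"x": 0.0, "y": -0.958, "z": -0.18, "wx": 0.072, "wy": 0.0, "wz": 0.0},
    {"x": 0.0, "y": -0.958, "z": -0.18, "wx": 0.072, "wy": 0.0, "wz": 0.0},
    {"x": 0.0, "y": -0.958, "z": -0.18, "wx": 0.072, "wy": 0.0, "wz": 0.0}
  ]
}}

```text
clock: 3.85
position: [0.5833, -0.0607, 0.2517]
tool_rot: [1.698, 1.57, 1.43]
force: [0.5, 1.5, 0.0]
grip_width: 0.0856
```

Call:
{"op": "servo_tool", "data": {
  "targets": [
    {"x": 0.0, "y": -0.543, "z": 0.13, "wx": 0.0, "wy": 0.0, "wz": 0.0},
    {"x": 0.0, "y": -0.543, "z": 0.13, "wx": 0.0, "wy": 0.0, "wz": 0.0},
    {"x": 0.0, "y": -0.543, "z": 0.13, "wx": 0.0, "wy": 0.0, "wz": 0.0},
    {"x": 0.0, "y": -0.543, "z": 0.13, "wx": 0.0, "wy": 0.0, "wz": 0.0},
    {"x": 0.0, "y": -0.543, "z": 0.13, "wx": 0.0, "wy": 0.0, "wz": 0.0},
    {"x": 0.0, "y": -0.543, "z": 0.13, "wx": 0.0, "wy": 0.0, "wz": 0.0}
  ]
}}

```text
clock: 4.6
position: [0.5769, -0.2813, 0.2513]
tool_rot: [1.709, 1.569, 1.443]
force: [0.0, 0.2, 0.1]
grip_width: 0.0855
```

```bash
python3 look.py w3 charger pack charger_key; python3 - <<'E'
from h import *
im=cv2.imread("pics/w3.png");z=np.load("w3.npz");P,uv=z["P"],z["uv"]
def fr(P,yaw,o):
    c,s=np.cos(yaw),np.sin(yaw);d=P[:,:2]-o;return np.stack([d@[c,s],d@[-s,c],P[:,2]],1)
o=np.array([.5564,-.2775])
T=P[(abs(P[:,2]-.081)<.006)&(np.hypot(*(P[:,:2]-o).T)<.06)];print("top",len(T),np.median(T[:,2]),cv2.minAreaRect(T[:,:2].astype(np.float32)*1000))
S=P[(P[:,2]>.012)&(P[:,2]<.036)&(abs(P[:,0]-.55)<.12)&(abs(P[:,1]+.275)<.09)]
for deg in (-14.5,-15,-15.5,-16):
    L=fr(S,np.radians(deg),o);b=np.arange(-.09,.07,.01);lo=[];hi=[];x=[]
    for i in b:
        m=(L[:,0]>i)&(L[:,0]<i+.01)
        if m.sum()>50:x.append(i);lo.append(np.percentile(L[m,1],.5));hi.append(np.percentile(L[m,1],99.5))
    print(deg,np.polyfit(x,lo,1).round(4),np.polyfit(x,hi,1).round(4))
L=fr(P,np.radians(-15.4),o);ins=(abs(L[:,0])<.12)&(abs(L[:,1])<.06)
col=im[uv[:,1],uv[:,0]].astype(int)
red=ins&(col[:,2]>140)&(col[:,1]<60)&(L[:,0]<-.04)
print("key",L[red].mean(0).round(4),np.percentile(L[red],[1,99],0).round(4).tolist())
print("front",np.percentile(L[ins&(L[:,2]>.01)&(L[:,2]<.12)],[.3,99.7],0).round(4))
print("z profile",[float(np.median(L[ins&(abs(L[:,0]-x)<.002)&(abs(L[:,1])>.025)&(abs(L[:,1])<.045),2]).round(4)) for x in np.arange(-.11,-.04,.004)])
E
```

```text
4.6 [ 0.5769 -0.2813  0.2513] [1.709 1.569 1.443]
charger 0.61 [256. 105.] 8820 [ 0.5227 -0.2697  0.0295] [[0.458, -0.329, 0.016], [0.632, -0.218, 0.042]] ((546.2301635742188, -275.02081298828125), (92.18033599853516, 179.24514770507812), 74.6827163696289)
pack 0.73 [253. 142.] 2372 [ 0.5497 -0.2763  0.0808] [[0.518, -0.299, 0.064], [0.585, -0.254, 0.082]] ((552.8378295898438, -276.02703857421875), (40.92760467529297, 69.85430145263672), 75.45423126220703)
charger_key 0.85 [255.  74.] 670 [ 0.4797 -0.2581  0.0269] [[0.466, -0.274, 0.025], [0.493, -0.242, 0.029]] ((479.650146484375, -258.1197814941406), (32.65583801269531, 24.971940994262695), 74.75076293945312)
top 2340 0.08067395034413818 ((553.0800170898438, -276.6127624511719), (38.17216110229492, 70.07858276367188), 74.9350357055664)
-14.5 [-0.0175 -0.0455] [-0.0165  0.0453]
-15 [-0.0079 -0.0454] [-0.009   0.0452]
-15.5 [ 0.001  -0.0454] [-0.0002  0.0452]
-16 [ 0.0099 -0.0453] [0.0085 0.0453]
key [-0.0784  0.0052  0.0265] [[-0.0915, -0.0157, 0.0236], [-0.0666, 0.0169, 0.0285]]
front [[-0.0999 -0.0456  0.0152]
 [ 0.0786  0.0456  0.0823]]
z profile [0.0002, 0.0002, 0.0005, 0.0171, 0.0177, 0.0178, 0.0176, 0.0177, 0.0178, 0.0178, 0.0176, 0.0175, 0.0172, 0.0289, 0.0296, 0.0297, 0.0293, 0.0296]
```

View pics/w3.png

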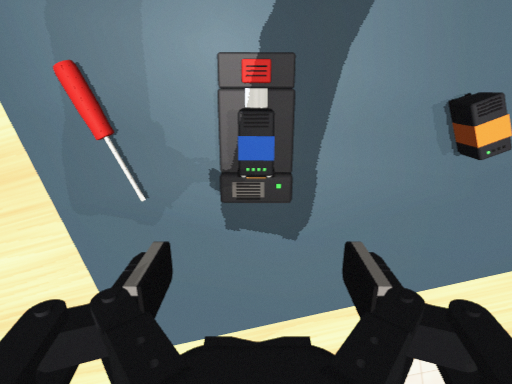

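The charger sits square in the view, with its key at (256,70), the pack at (256,145) and the stop at row 178. The screwdriver at (100,130) and the flat pack at (480,130) are well clear. The sizes match the drawing, so I'll shut the fingers and go above the key.

Call:
{"op": "servo_tool", "data": {
  "targets": [
    {"x": 0.0, "y": -0.005, "z": -0.258, "wx": 0.0, "wy": 0.0, "wz": 0.0},
    {"x": 0.0, "y": -0.005, "z": -0.258, "wx": 0.0, "wy": 0.0, "wz": 0.0},
    {"x": 0.15, "y": -0.005, "z": -0.258, "wx": 0.0, "wy": 0.0, "wz": 0.0},
    {"x": 0.3, "y": -0.005, "z": -0.258, "wx": 0.0, "wy": 0.0, "wz": 0.0},
    {"x": 0.42, "y": -0.005, "z": -0.258, "wx": 0.0, "wy": 0.0, "wz": 0.0},
    {"x": 0.5, "y": -0.005, "z": -0.258, "wx": 0.0, "wy": 0.0, "wz": 0.0},
    {"x": 0.53, "y": -0.005, "z": -0.258, "wx": 0.0, "wy": 0.0, "wz": 0.0},
    {"x": 0.53, "y": -0.005, "z": -0.258, "wx": 0.0, "wy": 0.0, "wz": 0.0}
  ],
  "grip": -1,
  "squeeze": 40
}}

```text
clock: 5.8
position: [0.4766, -0.2566, 0.0398]
tool_rot: [1.738, 1.569, 1.472]
force: [-0.9, -0.2, 0.9]
grip_width: 0.0002
```

Call:
{"op": "servo_tool", "data": {
  "targets": [
    {"x": 0.025, "y": 0.0, "z": 0.0, "wx": 0.0, "wy": 0.0, "wz": 0.0},
    {"x": 0.034, "y": 0.0, "z": 0.0, "wx": 0.0, "wy": 0.0, "wz": 0.0},
    {"x": 0.04, "y": 0.0, "z": 0.0, "wx": 0.0, "wy": 0.0, "wz": 0.0},
    {"x": 0.045, "y": 0.0, "z": 0.0, "wx": 0.0, "wy": 0.0, "wz": 0.0},
    {"x": 0.045, "y": 0.0, "z": 0.0, "wx": 0.0, "wy": 0.0, "wz": 0.0}
  ]
}}

```text
clock: 6.42
position: [0.4768, -0.2566, 0.0219]
tool_rot: [1.537, 1.569, 1.272]
force: [1.5, 0.5, 2.9]
grip_width: -0.0002
```

Call:
{"op": "servo_tool", "data": {
  "targets": [
    {"x": 0.006, "y": 0.0, "z": 0.0, "wx": 0.0, "wy": 0.0, "wz": 0.0},
    {"x": 0.006, "y": 0.0, "z": 0.0, "wx": 0.0, "wy": 0.0, "wz": 0.0},
    {"x": 0.006, "y": 0.0, "z": 0.0, "wx": 0.0, "wy": 0.0, "wz": 0.0},
    {"x": 0.006, "y": 0.0, "z": 0.0, "wx": 0.0, "wy": 0.0, "wz": 0.0},
    {"x": 0.006, "y": 0.0, "z": 0.0, "wx": 0.0, "wy": 0.0, "wz": 0.0}
  ]
}}

```text
clock: 7.05
position: [0.4768, -0.2566, 0.0195]
tool_rot: [1.508, 1.569, 1.243]
force: [1.5, -0.5, 2.6]
grip_width: 0.0002
```

```bash
python3 - <<'E'
from h import *
for cam in("side","scene"):
    im,d=bot.grab_frame(cam)
    for r in bot.trace(cam,"pack")[:1]:
        P,_=cloud(cam,d,r["mask"]);T=P[P[:,2]>.07]
        print(cam,r["confidence"],len(P),cv2.minAreaRect(T[:,:2].astype(np.float32)*1000),np.median(T,0))
    if cam=="side":
        d0=np.load("side.npy");P,_=cloud(cam,d0,np.load("m_side_pack.npy"));T=P[P[:,2]>.07];print("before",cv2.minAreaRect(T[:,:2].astype(np.float32)*1000),np.median(T,0))
E
```

```text
side 0.79 492 ((548.0398559570312, -276.60064697265625), (41.46548843383789, 69.5019760131836), 76.31220245361328) [ 0.54737321 -0.28287537  0.0827764 ]
before ((552.8323974609375, -278.2030944824219), (43.51503372192383, 64.94725799560547), 76.33937072753906) [ 0.55339533 -0.28450246  0.08255617]
scene 0.75 331 ((550.5147705078125, -274.1894836425781), (44.63627243041992, 68.25827026367188), 72.03704071044922) [ 0.55220624 -0.27150769  0.07951472]
```

The side camera shows the pack has moved about 6–7 mm towards the mouth, so it has sprung loose. Next I'll go up, open the fingers and get over the pack.

Call:
{"op": "servo_tool", "data": {
  "targets": [
    {"x": -0.15, "y": 0.003, "z": 0.0, "wx": 0.0, "wy": 0.0, "wz": 0.0},
    {"x": -0.3, "y": 0.003, "z": 0.0, "wx": 0.0, "wy": 0.0, "wz": 0.0},
    {"x": -0.3, "y": 0.003, "z": 0.1, "wx": 0.0, "wy": 0.0, "wz": 0.0},
    {"x": -0.3, "y": 0.003, "z": 0.178, "wx": 0.0, "wy": 0.0, "wz": 0.0},
    {"x": -0.3, "y": 0.003, "z": 0.178, "wx": 0.0, "wy": 0.0, "wz": 0.0},
    {"x": -0.3, "y": 0.003, "z": 0.178, "wx": 0.0, "wy": 0.0, "wz": 0.0},
    {"x": -0.3, "y": 0.003, "z": 0.178, "wx": 0.0, "wy": 0.0, "wz": 0.0}
  ],
  "grip": 1
}}

```text
clock: 8.12
position: [0.545, -0.2743, 0.1394]
tool_rot: [2.009, 1.569, 1.743]
force: [0.5, 0.7, -0.2]
grip_width: 0.0854
```

```bash
cat > pk.py <<'E'
from h import *
s=bot.observe();im,d=bot.grab_frame("wrist");p=s["position"];R=Ro.from_euler('xyz',s["tool_rot"])
print(s["clock"],p.round(4),s["grip_width"])
for r in bot.trace("wrist","pack")[:1]:
    P,_=cloud("wrist",d,r["mask"]);zt=np.percentile(P[:,2],90);T=P[P[:,2]>zt-.006]
    q=cv2.minAreaRect(T[:,:2].astype(np.float32)*1000)
    print(r["confidence"],len(P),zt,q)
    print("pack-TCP in tool",R.inv().apply(np.r_[np.array(q[0])/1000,zt]-p).round(4), "tool yaw",np.degrees(np.arctan2(*R.as_matrix()[[1,0],2])))
E
python3 pk.py
```

```text
8.125 [ 0.545  -0.2743  0.1394] 0.08535425059953705
0.55 5088 0.0831007032883172 ((546.4515991210938, -274.64453125), (38.02509689331055, 69.5697021484375), 74.61988067626953)
pack-TCP in tool [ 0.0563 -0.      0.0016] tool yaw -15.238454773542434
```

Call:
{"op": "servo_tool", "data": {
  "targets": [
    {"x": 0.1, "y": 0.0, "z": 0.004, "wx": 0.0006, "wy": 0.0, "wz": 0.0},
    {"x": 0.19, "y": 0.0, "z": 0.004, "wx": 0.0006, "wy": 0.0, "wz": 0.0},
    {"x": 0.238, "y": 0.0, "z": 0.004, "wx": 0.0006, "wy": 0.0, "wz": 0.0},
    {"x": 0.238, "y": 0.0, "z": 0.004, "wx": 0.0006, "wy": 0.0, "wz": 0.0}
  ]
}}

```text
clock: 8.72
position: [0.5463, -0.2744, 0.0437]
tool_rot: [2.448, 1.568, 2.178]
force: [-0.3, 0.0, -0.2]
grip_width: 0.0856
```

Call:
{"op": "servo_tool", "data": {
  "targets": [
    {"x": 0.0, "y": 0.0, "z": 0.0, "wx": 0.0, "wy": 0.0, "wz": 0.0},
    {"x": 0.0, "y": 0.0, "z": 0.0, "wx": 0.0, "wy": 0.0, "wz": 0.0},
    {"x": 0.0, "y": 0.0, "z": 0.0, "wx": 0.0, "wy": 0.0, "wz": 0.0},
    {"x": 0.0, "y": 0.0, "z": 0.0, "wx": 0.0, "wy": 0.0, "wz": 0.0},
    {"x": 0.0, "y": 0.0, "z": 0.0, "wx": 0.0, "wy": 0.0, "wz": 0.0},
    {"x": 0.0, "y": 0.0, "z": 0.0, "wx": 0.0, "wy": 0.0, "wz": 0.0}
  ],
  "grip": -1,
  "squeeze": 45
}}

```text
clock: 9.48
position: [0.5465, -0.2745, 0.0439]
tool_rot: [2.318, 1.569, 2.048]
force: [-0.1, -0.1, 4.0]
grip_width: 0.0376
```

Call:
{"op": "servo_tool", "data": {
  "targets": [
    {"x": -0.001, "y": 0.0, "z": -0.015, "wx": 0.0, "wy": 0.0, "wz": 0.0},
    {"x": -0.001, "y": 0.0, "z": -0.03, "wx": 0.0, "wy": 0.0, "wz": 0.0},
    {"x": -0.001, "y": 0.0, "z": -0.045, "wx": 0.0, "wy": 0.0, "wz": 0.0},
    {"x": -0.001, "y": 0.0, "z": -0.06, "wx": 0.0, "wy": 0.0, "wz": 0.0}
  ]
}}

```text
clock: 9.98
position: [0.5229, -0.268, 0.0443]
tool_rot: [2.353, 1.569, 2.083]
force: [0.2, -0.1, 1.4]
grip_width: 0.0374
```

Call:
{"op": "servo_tool", "data": {
  "targets": [
    {"x": 0.0, "y": 0.0, "z": -0.025, "wx": 0.0, "wy": 0.0, "wz": 0.0},
    {"x": 0.0, "y": 0.0, "z": -0.05, "wx": 0.0, "wy": 0.0, "wz": 0.0},
    {"x": 0.0, "y": 0.0, "z": -0.075, "wx": 0.0, "wy": 0.0, "wz": 0.0},
    {"x": 0.0, "y": 0.0, "z": -0.1, "wx": 0.0, "wy": 0.0, "wz": 0.0},
    {"x": 0.0, "y": 0.0, "z": -0.125, "wx": 0.0, "wy": 0.0, "wz": 0.0},
    {"x": 0.0, "y": 0.0, "z": -0.135, "wx": 0.0, "wy": 0.0, "wz": 0.0}
  ]
}}

```text
clock: 10.72
position: [0.4702, -0.2535, 0.0444]
tool_rot: [2.412, 1.568, 2.142]
force: [0.7, 0.1, -2.7]
grip_width: 0.0373
```

```bash
python3 pk.py
```

```text
10.725 [ 0.4702 -0.2535  0.0444] 0.037343204337638436
0.69 13923 0.08241832747997063 ((466.707275390625, -252.97154235839844), (38.219722747802734, 63.64081573486328), 74.48125457763672)
pack-TCP in tool [-0.038  -0.0004 -0.0035] tool yaw -15.470148426166597
```

Call:
{"op": "servo_tool", "data": {
  "targets": [
    {"x": -0.12, "y": 0.0, "z": 0.0, "wx": 0.0, "wy": 0.0, "wz": 0.0},
    {"x": -0.24, "y": 0.0, "z": 0.0, "wx": 0.0, "wy": 0.0, "wz": 0.0},
    {"x": -0.3, "y": 0.12, "z": -0.03, "wx": -0.007, "wy": 0.0, "wz": 0.0},
    {"x": -0.3, "y": 0.24, "z": -0.06, "wx": -0.014, "wy": 0.0, "wz": 0.0},
    {"x": -0.3, "y": 0.36, "z": -0.09, "wx": -0.021, "wy": 0.0, "wz": 0.0},
    {"x": -0.3, "y": 0.48, "z": -0.12, "wx": -0.028, "wy": 0.0, "wz": 0.0},
    {"x": -0.3, "y": 0.58, "z": -0.14, "wx": -0.035, "wy": 0.0, "wz": 0.0},
    {"x": -0.3, "y": 0.66, "z": -0.156, "wx": -0.035, "wy": 0.0, "wz": 0.0},
    {"x": -0.3, "y": 0.66, "z": -0.156, "wx": -0.035, "wy": 0.0, "wz": 0.0}
  ]
}}

```text
clock: 11.95
position: [0.4814, 0.0197, 0.165]
tool_rot: [1.851, 1.568, 1.805]
force: [0.2, -1.4, -1.2]
grip_width: 0.0374
```

```bash
cat > to.py <<'E'
import sys
from h import *
# pose on meter: local x,y (m), TCP z
x,y,z=map(float,sys.argv[1:4]);a=np.radians(9.75)
c,s=np.cos(a),np.sin(a);o=np.array([.5636,.3027])
p=np.r_[o+x*np.array([c,s])+y*np.array([-s,c]),z]
Rt=Ro.from_matrix(np.array([[0,-s,c],[0,c,s],[-1,0,0]]))
st=bot.observe();d=st["position"][:2]-o
print(st["clock"],st["position"].round(4),st["force"].round(1),st["grip_width"].round(4),"local now",(d@[c,s]).round(4),(d@[-s,c]).round(4))
print([v.round(4) for v in rel(p,Rt)])
E
python3 to.py -.075 0 .10
```

```text
Traceback (most recent call last):
  File "to.py", line 9, in <module>
    print(st["clock"],st["position"].round(4),st["force"].round(1),st["grip_width"].round(4),"local now",(d@[c,s]).round(4),(d@[-s,c]).round(4))
                                                                   ^^^^^^^^^^^^^^^^^^^^^^
AttributeError: 'float' object has no attribute 'round'
```

```bash
sed -i 's/st\["grip_width"\].round(4)/st["grip_width"]/' to.py; python3 to.py -.075 0 .10
```

```text
11.95 [0.4814 0.0197 0.165 ] [ 0.2 -1.4 -1.2] 0.03742733770575214 local now -0.129 -0.265
[array([ 0.1643,  0.6755, -0.0103]), array([-0.0344, -0.0001, -0.0004])]
```

Call:
{"op": "servo_tool", "data": {
  "targets": [
    {"x": 0.0, "y": 0.14, "z": -0.002, "wx": -0.009, "wy": 0.0, "wz": 0.0},
    {"x": 0.0, "y": 0.28, "z": -0.004, "wx": -0.018, "wy": 0.0, "wz": 0.0},
    {"x": 0.0, "y": 0.42, "z": -0.006, "wx": -0.027, "wy": 0.0, "wz": 0.0},
    {"x": 0.02, "y": 0.55, "z": -0.008, "wx": -0.0344, "wy": 0.0, "wz": -0.0004},
    {"x": 0.09, "y": 0.64, "z": -0.01, "wx": -0.0344, "wy": 0.0, "wz": -0.0004},
    {"x": 0.164, "y": 0.6755, "z": -0.0103, "wx": -0.0344, "wy": 0.0, "wz": -0.0004},
    {"x": 0.164, "y": 0.6755, "z": -0.0103, "wx": -0.0344, "wy": 0.0, "wz": -0.0004},
    {"x": 0.164, "y": 0.6755, "z": -0.0103, "wx": -0.0344, "wy": 0.0, "wz": -0.0004}
  ]
}}

```text
clock: 12.95
position: [0.4904, 0.2889, 0.101]
tool_rot: [-0.752, 1.571, -0.584]
force: [0.2, 0.5, -0.8]
grip_width: 0.0379
```

```bash
python3 to.py -.072 0 .0575; python3 pk.py; python3 - <<'E'
from h import *
im,d=bot.grab_frame("side");c=im[110:200,180:310];save(cv2.resize(c,(780,540),interpolation=cv2.INTER_CUBIC),"s1")
E
```

```text
12.95 [0.4904 0.2889 0.101 ] [ 0.2  0.5 -0.8] 0.03787701078809979 local now -0.0744 -0.0012
[array([0.1087, 0.0031, 0.0061]), array([-0.0003,  0.    ,  0.    ])]
12.95 [0.4904 0.2889 0.101 ] 0.03787701078809979
```

View pics/s1.png

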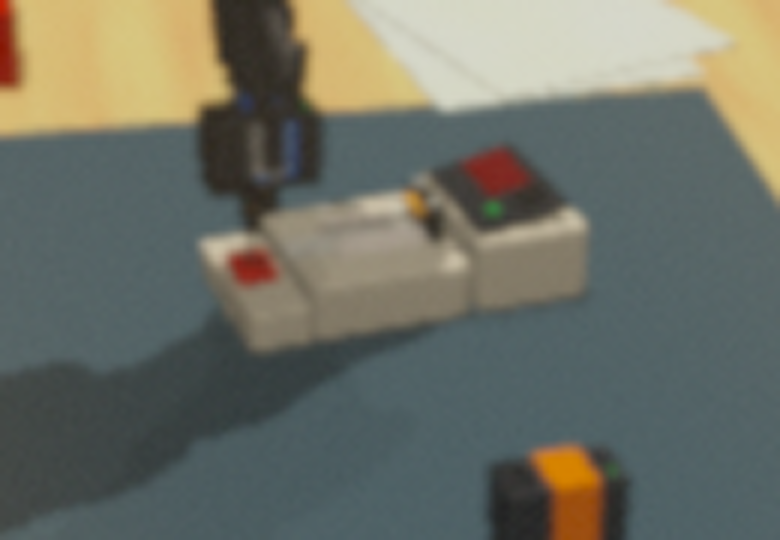

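The crop shows the pack hanging level above the front of the meter, its blue band between the pads at (270,145). The dovetail ahead of it is clear. I'll go down and feel for the bed.

Call:
{"op": "servo_tool", "data": {
  "targets": [
    {"x": 0.06, "y": 0.003, "z": 0.006, "wx": -0.0003, "wy": 0.0, "wz": 0.0},
    {"x": 0.109, "y": 0.003, "z": 0.006, "wx": -0.0003, "wy": 0.0, "wz": 0.0},
    {"x": 0.109, "y": 0.003, "z": 0.006, "wx": -0.0003, "wy": 0.0, "wz": 0.0},
    {"x": 0.109, "y": 0.003, "z": 0.006, "wx": -0.0003, "wy": 0.0, "wz": 0.0}
  ]
}}

```text
clock: 13.6
position: [0.4932, 0.291, 0.0588]
tool_rot: [0.436, 1.568, 0.606]
force: [-0.1, 0.1, -1.5]
grip_width: 0.0378
```

Call:
{"op": "servo_tool", "data": {
  "targets": [
    {"x": 0.005, "y": 0.0, "z": 0.0, "wx": 0.0, "wy": 0.0, "wz": 0.0},
    {"x": 0.009, "y": 0.0, "z": 0.0, "wx": 0.0, "wy": 0.0, "wz": 0.0},
    {"x": 0.011, "y": 0.0, "z": 0.0, "wx": 0.0, "wy": 0.0, "wz": 0.0},
    {"x": 0.011, "y": 0.0, "z": 0.0, "wx": 0.0, "wy": 0.0, "wz": 0.0}
  ]
}}

```text
clock: 14.1
position: [0.4932, 0.2909, 0.0544]
tool_rot: [0.439, 1.568, 0.609]
force: [-1.1, 0.1, -1.9]
grip_width: 0.0371
```

```bash
python3 to.py -.072 0 .0515; python3 pk.py
```

```text
14.1 [0.4932 0.2909 0.0544] [-1.1  0.1 -1.9] 0.03713823361944715 local now -0.0714 0.0003
[array([ 0.0072, -0.0009, -0.0015]), array([-0.    ,  0.0003, -0.0002])]
14.1 [0.4932 0.2909 0.0544] 0.03713823361944715
0.58 14124 0.09231724481570266 ((489.5352783203125, 290.39215087890625), (64.1033706665039, 38.66330337524414), 9.647348403930664)
pack-TCP in tool [-0.0379  0.0001 -0.0036] tool yaw 9.745995916039574
```

Call:
{"op": "servo_tool", "data": {
  "targets": [
    {"x": 0.004, "y": 0.0, "z": 0.0, "wx": 0.0, "wy": 0.0, "wz": 0.0},
    {"x": 0.005, "y": 0.0, "z": 0.0, "wx": 0.0, "wy": 0.0, "wz": 0.0},
    {"x": 0.005, "y": 0.0, "z": 0.0, "wx": 0.0, "wy": 0.0, "wz": 0.0}
  ]
}}

```text
clock: 14.58
position: [0.4932, 0.291, 0.0524]
tool_rot: [0.435, 1.569, 0.605]
force: [0.7, -0.5, -1.7]
grip_width: 0.0376
```

Call:
{"op": "servo_tool", "data": {
  "targets": [
    {"x": 0.002, "y": 0.0, "z": 0.0, "wx": 0.0, "wy": 0.0, "wz": 0.0},
    {"x": 0.002, "y": 0.0, "z": 0.0, "wx": 0.0, "wy": 0.0, "wz": 0.0}
  ]
}}

```text
clock: 14.82
position: [0.4933, 0.291, 0.0518]
tool_rot: [0.434, 1.568, 0.604]
force: [-1.3, -1.1, 3.0]
grip_width: 0.0371
```

Call:
{"op": "servo_tool", "data": {
  "targets": [
    {"x": -0.002, "y": -0.0008, "z": 0.01, "wx": 0.0, "wy": 0.0, "wz": 0.0},
    {"x": -0.002, "y": -0.0008, "z": 0.02, "wx": 0.0, "wy": 0.0, "wz": 0.0},
    {"x": -0.002, "y": -0.0008, "z": 0.03, "wx": 0.0, "wy": 0.0, "wz": 0.0},
    {"x": -0.002, "y": -0.0008, "z": 0.04, "wx": 0.0, "wy": 0.0, "wz": 0.0}
  ]
}}

```text
clock: 15.32
position: [0.5092, 0.2934, 0.0525]
tool_rot: [0.477, 1.569, 0.647]
force: [-1.0, -0.4, -0.1]
grip_width: 0.0372
```

```bash
python3 to.py -.03 0 .0523
```

```text
15.325 [0.5092 0.2934 0.0525] [-1.  -0.4 -0.1] 0.03721177556416606 local now -0.0552 0.0
[array([ 0.0006, -0.0001,  0.0629]), array([-0.    ,  0.0003, -0.0002])]
```

Call:
{"op": "servo_tool", "data": {
  "targets": [
    {"x": 0.0, "y": 0.0, "z": 0.008, "wx": 0.0, "wy": 0.0, "wz": 0.0},
    {"x": 0.0, "y": 0.0, "z": 0.016, "wx": 0.0, "wy": 0.0, "wz": 0.0},
    {"x": 0.0, "y": 0.0, "z": 0.024, "wx": 0.0, "wy": 0.0, "wz": 0.0},
    {"x": 0.0, "y": 0.0, "z": 0.03, "wx": 0.0, "wy": 0.0, "wz": 0.0}
  ]
}}

```text
clock: 15.82
position: [0.5213, 0.2955, 0.0526]
tool_rot: [0.454, 1.568, 0.624]
force: [-0.5, 0.4, 0.9]
grip_width: 0.0375
```

```bash
python3 to.py -.03 0 .0523
```

```text
15.825 [0.5213 0.2955 0.0526] [-0.5  0.4  0.9] 0.03751468972914301 local now -0.0429 0.0
[array([ 0.0007, -0.0001,  0.0322]), array([-0.    ,  0.0003, -0.0002])]
```

Call:
{"op": "servo_tool", "data": {
  "targets": [
    {"x": 0.0, "y": 0.0, "z": 0.008, "wx": 0.0, "wy": 0.0, "wz": 0.0},
    {"x": 0.0, "y": 0.0, "z": 0.016, "wx": 0.0, "wy": 0.0, "wz": 0.0},
    {"x": 0.0, "y": 0.0, "z": 0.024, "wx": 0.0, "wy": 0.0, "wz": 0.0},
    {"x": 0.0, "y": 0.0, "z": 0.032, "wx": 0.0, "wy": 0.0, "wz": 0.0}
  ]
}}

```text
clock: 16.32
position: [0.5342, 0.2977, 0.0526]
tool_rot: [0.461, 1.568, 0.631]
force: [-0.4, -0.5, 2.1]
grip_width: 0.0374
```

Call:
{"op": "servo_tool", "data": {
  "targets": [
    {"x": 0.0, "y": 0.0, "z": 0.008, "wx": 0.0, "wy": 0.0, "wz": 0.0},
    {"x": 0.0, "y": 0.0, "z": 0.016, "wx": 0.0, "wy": 0.0, "wz": 0.0},
    {"x": 0.0, "y": 0.0, "z": 0.024, "wx": 0.0, "wy": 0.0, "wz": 0.0},
    {"x": 0.0, "y": 0.0, "z": 0.032, "wx": 0.0, "wy": 0.0, "wz": 0.0}
  ]
}}

```text
clock: 16.82
position: [0.547, 0.2999, 0.0526]
tool_rot: [0.465, 1.569, 0.635]
force: [-0.6, -0.2, 1.7]
grip_width: 0.037
```

```bash
python3 to.py 0 0 .0523
```

```text
16.825 [0.547  0.2999 0.0526] [-0.6 -0.2  1.7] 0.036974361787225705 local now -0.0169 0.0001
[array([ 0.0009, -0.0001,  0.0422]), array([-0.    ,  0.0003, -0.0002])]
```

Call:
{"op": "servo_tool", "data": {
  "targets": [
    {"x": 0.0, "y": 0.0, "z": 0.005, "wx": 0.0, "wy": 0.0, "wz": 0.0},
    {"x": 0.0, "y": 0.0, "z": 0.01, "wx": 0.0, "wy": 0.0, "wz": 0.0},
    {"x": 0.0, "y": 0.0, "z": 0.01, "wx": 0.0, "wy": 0.0, "wz": 0.0}
  ]
}}

```text
clock: 17.2
position: [0.5511, 0.3006, 0.0527]
tool_rot: [0.437, 1.568, 0.607]
force: [1.1, 1.6, 1.0]
grip_width: 0.0376
```

Call:
{"op": "servo_tool", "data": {
  "targets": [
    {"x": 0.0, "y": 0.0, "z": 0.005, "wx": 0.0, "wy": 0.0, "wz": 0.0},
    {"x": 0.0, "y": 0.0, "z": 0.01, "wx": 0.0, "wy": 0.0, "wz": 0.0},
    {"x": 0.0, "y": 0.0, "z": 0.01, "wx": 0.0, "wy": 0.0, "wz": 0.0}
  ]
}}

```text
clock: 17.58
position: [0.5549, 0.3012, 0.0525]
tool_rot: [0.492, 1.569, 0.662]
force: [-3.2, -0.4, 1.3]
grip_width: 0.0375
```

```bash
python3 to.py 0 0 .0523
```

```text
17.575 [0.5549 0.3012 0.0525] [-3.2 -0.4  1.3] 0.03745838180568006 local now -0.0088 0.0
[array([ 0.0006, -0.    ,  0.022 ]), array([-0.    ,  0.0003, -0.0002])]
```

Call:
{"op": "servo_tool", "data": {
  "targets": [
    {"x": 0.0, "y": 0.0, "z": 0.005, "wx": 0.0, "wy": 0.0, "wz": 0.0},
    {"x": 0.0, "y": 0.0, "z": 0.01, "wx": 0.0, "wy": 0.0, "wz": 0.0},
    {"x": 0.0, "y": 0.0, "z": 0.01, "wx": 0.0, "wy": 0.0, "wz": 0.0}
  ]
}}

```text
clock: 17.95
position: [0.5587, 0.3019, 0.0524]
tool_rot: [0.572, 1.569, 0.742]
force: [-3.5, -0.9, -0.1]
grip_width: 0.0375
```

Call:
{"op": "servo_tool", "data": {
  "targets": [
    {"x": 0.0, "y": 0.0, "z": 0.005, "wx": 0.0, "wy": 0.0, "wz": 0.0},
    {"x": 0.0, "y": 0.0, "z": 0.006, "wx": 0.0, "wy": 0.0, "wz": 0.0},
    {"x": 0.0, "y": 0.0, "z": 0.006, "wx": 0.0, "wy": 0.0, "wz": 0.0}
  ]
}}

```text
clock: 18.32
position: [0.5595, 0.302, 0.052]
tool_rot: [2.996, 1.569, -3.117]
force: [-13.1, -2.8, 4.9]
grip_width: 0.0376
```

```bash
python3 to.py 0 0 .0523
```

```text
18.325 [0.5595 0.302  0.052 ] [-13.1  -2.8   4.9] 0.037619122210420755 local now -0.0042 0.0
[array([-0.0009, -0.    ,  0.0104]), array([ 0.    , -0.0003, -0.    ])]
```

The arm is stalled at local −4.2 mm with 13 N, so the stop has been reached. A gentle pull back will show whether the catch holds.

Call:
{"op": "servo_tool", "data": {
  "targets": [
    {"x": 0.0, "y": 0.0, "z": -0.003, "wx": 0.0, "wy": 0.0, "wz": 0.0},
    {"x": 0.0, "y": 0.0, "z": -0.006, "wx": 0.0, "wy": 0.0, "wz": 0.0},
    {"x": 0.0, "y": 0.0, "z": -0.006, "wx": 0.0, "wy": 0.0, "wz": 0.0}
  ]
}}

```text
clock: 18.7
position: [0.5582, 0.3018, 0.0523]
tool_rot: [0.972, 1.57, 1.142]
force: [5.3, 1.4, -2.9]
grip_width: 0.0376
```

```bash
python3 to.py 0 0 .0523
```

```text
18.7 [0.5582 0.3018 0.0523] [ 5.3  1.4 -2.9] 0.037578055462848085 local now -0.0055 -0.0
[array([-0.0001,  0.    ,  0.0138]), array([-0.    ,  0.0001, -0.0001])]
```

The force reversed to +5 N only 1.3 mm back, so the catch is holding. I'll ease the pull and let go.

Call:
{"op": "servo_tool", "data": {
  "targets": [
    {"x": 0.0, "y": 0.0, "z": 0.001, "wx": 0.0, "wy": 0.0, "wz": 0.0},
    {"x": 0.0, "y": 0.0, "z": 0.001, "wx": 0.0, "wy": 0.0, "wz": 0.0}
  ]
}}

```text
clock: 18.95
position: [0.5584, 0.3018, 0.0522]
tool_rot: [1.378, 1.57, 1.548]
force: [-0.4, 0.8, -0.7]
grip_width: 0.0374
```

Call:
{"op": "servo_tool", "data": {
  "targets": [
    {"x": 0.0, "y": 0.0, "z": 0.0, "wx": 0.0, "wy": 0.0, "wz": 0.0},
    {"x": 0.0, "y": 0.0, "z": 0.0, "wx": 0.0, "wy": 0.0, "wz": 0.0},
    {"x": 0.0, "y": 0.0, "z": 0.0, "wx": 0.0, "wy": 0.0, "wz": 0.0},
    {"x": 0.0, "y": 0.0, "z": 0.0, "wx": 0.0, "wy": 0.0, "wz": 0.0},
    {"x": 0.0, "y": 0.0, "z": 0.0, "wx": 0.0, "wy": 0.0, "wz": 0.0},
    {"x": 0.0, "y": 0.0, "z": 0.0, "wx": 0.0, "wy": 0.0, "wz": 0.0}
  ],
  "grip": 1
}}

```text
clock: 19.7
position: [0.5584, 0.3018, 0.0522]
tool_rot: [1.423, 1.57, 1.593]
force: [0.5, 0.3, -0.0]
grip_width: 0.0857
```

Call:
{"op": "servo_tool", "data": {
  "targets": [
    {"x": -0.1, "y": 0.0, "z": 0.0, "wx": 0.0, "wy": 0.0, "wz": 0.0},
    {"x": -0.22, "y": 0.0, "z": 0.0, "wx": 0.0, "wy": 0.0, "wz": 0.0},
    {"x": -0.35, "y": 0.0, "z": 0.03, "wx": 0.0, "wy": 0.0, "wz": 0.0},
    {"x": -0.45, "y": 0.0, "z": 0.06, "wx": 0.0, "wy": 0.0, "wz": 0.0},
    {"x": -0.45, "y": 0.0, "z": 0.06, "wx": 0.0, "wy": 0.0, "wz": 0.0}
  ]
}}

```text
clock: 20.32
position: [0.5838, 0.3063, 0.2354]
tool_rot: [0.45, 1.565, 0.619]
force: [-0.8, -0.4, -1.9]
grip_width: 0.0855
```

```bash
python3 pk.py; python3 look.py w4 pack meter_key; python3 - <<'E'
from h import *
a=np.radians(9.75);c,s=np.cos(a),np.sin(a);o=np.array([.5636,.3027])
P=np.load("w4_pack.npy");T=P[P[:,2]>np.percentile(P[:,2],90)-.006]
q=np.array(cv2.minAreaRect(T[:,:2].astype(np.float32))[0])-o;print("pack local",q@[c,s],q@[-s,c],T[:,2].mean())
K=np.load("w4_meter_key.npy");print("key z",np.median(K[:,2]))
E
```

```text
20.325 [0.5838 0.3063 0.2354] 0.08551881314833369
0.83 2817 0.0864369973000946 ((554.6927490234375, 300.1649169921875), (68.41522216796875, 37.92019271850586), 9.663073539733887)
pack-TCP in tool [ 0.1488 -0.0015 -0.0305] tool yaw 9.717639275357962
20.425 [0.5818 0.3056 0.2319] [1.818 1.57  1.988]
pack 0.66 [254. 144.] 2885 [0.5536 0.3004 0.0879] [[0.522, 0.28, 0.061], [0.59, 0.321, 0.089]] ((561.2311401367188, 301.5030212402344), (78.65898132324219, 46.53886795043945), 9.546746253967285)
meter_key 0.66 [258.  67.] 810 [0.4822 0.2883 0.0338] [[0.469, 0.272, 0.032], [0.495, 0.305, 0.035]] ((482.2467041015625, 288.12078857421875), (25.10866928100586, 33.38994598388672), 9.708244323730469)
pack local -0.007006764629228993 -0.0007029120361948313 0.08789156860628394
key z 0.033849715404415046
```

View pics/w4.png

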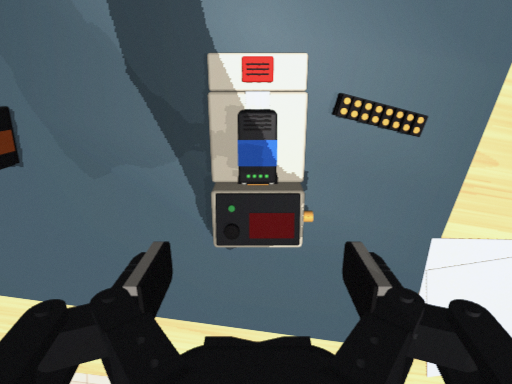

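The pack is in the meter dovetail against the stop, with its nose at row 182 and the terminal just visible. The strip and flat pack are untouched. The arm was still settling during that picture, so I'll measure once more at rest.

Call:
{"op": "servo_tool", "data": {
  "targets": [
    {"x": 0.0, "y": 0.0, "z": 0.0, "wx": 0.0, "wy": 0.0, "wz": 0.0},
    {"x": 0.0, "y": 0.0, "z": 0.0, "wx": 0.0, "wy": 0.0, "wz": 0.0},
    {"x": 0.0, "y": 0.0, "z": 0.0, "wx": 0.0, "wy": 0.0, "wz": 0.0},
    {"x": 0.0, "y": 0.0, "z": 0.0, "wx": 0.0, "wy": 0.0, "wz": 0.0}
  ]
}}

```text
clock: 21.08
position: [0.5814, 0.3056, 0.231]
tool_rot: [-3.098, 1.569, -2.928]
force: [0.4, 0.1, 0.2]
grip_width: 0.085
```

```bash
python3 look.py w5 pack meter_key; python3 - <<'E'
from h import *
a=np.radians(9.75);c,s=np.cos(a),np.sin(a);o=np.array([.5636,.3027])
fr=lambda P:np.stack([(P[:,:2]-o)@[c,s],(P[:,:2]-o)@[-s,c],P[:,2]],1)
A=fr(np.load("w5.npz")["P"]);B=fr(np.load("w2.npz")["P"])
for n,L in(("now",A),("before",B)):
    i=(abs(L[:,1])<.011);k=i&(abs(L[:,0]+.081)<.008)
    l=(abs(abs(L[:,1])-.035)<.01)&(abs(L[:,0]+.08)<.012)
    print(n,"key-lip",np.median(L[k,2])-np.median(L[l,2]))
T=A[(A[:,2]>.083)&(A[:,2]<.095)&(abs(A[:,1])<.03)&(abs(A[:,0])<.06)]
print("pack x",np.percentile(T[:,0],[.5,99.5]).round(4),"y",np.percentile(T[:,1],[.5,99.5]).round(4))
E=A[(abs(abs(A[:,1])-.035)<.01)&(A[:,0]<-.04)&(A[:,0]>-.12)]
print("lip front edge",E[E[:,2]>.02][:,0].min().round(4),"bed edge",E[E[:,2]>.034][:,0].min().round(4))
E
```

```text
21.075 [0.5814 0.3056 0.231 ] [-3.098  1.569 -2.928]
pack 0.67 [255. 146.] 2878 [0.5542 0.3006 0.0888] [[0.523, 0.28, 0.067], [0.59, 0.321, 0.09]] ((561.281982421875, 299.9207458496094), (77.17852783203125, 41.63697814941406), 10.737165451049805)
meter_key 0.62 [256.  67.] 783 [0.4828 0.2886 0.0346] [[0.47, 0.273, 0.033], [0.496, 0.305, 0.036]] ((483.2693786621094, 288.7660217285156), (25.001253128051758, 34.07258987426758), 9.894814491271973)
now key-lip 0.009193254593654977
before key-lip 0.009266872481141882
pack x [-0.0405  0.0281] y [-0.0194  0.0183]
lip front edge -0.0991 bed edge -0.0588
```

```bash
python3 -c "
from workcell import bot
print(bot.job_done())"
```

```text
the job is handed in; nothing more can be done
None
```

The charged pack is off the charger and latched fully home in the field meter. The gripper has let go and is well clear. I handed the job in at about 21 s of the 67 s allowed.

- **Release:** I pressed the charger's red key. The pack sprang out about 7 mm, and I slid it out of the dovetail with low forces.
- **Insertion:** I felt for the meter's bed and slid the pack in, contacts first. The terminal began to push about 8 mm before home. The stop was reached about 4 mm short of the nominal seat, with a 13 N peak.
- **Catch:** A gentle pull back met 5 N of resistance after 1.3 mm, so the catch was holding before I let go.
- **Final look, at rest:**
  - The meter key is fully up, 9.2 mm above the lip as it was at the start.
  - The pack sits about 6 mm short of the nominal seat. That fits the key, which also lies about 5 mm forward, plus the usual 1 mm of latch play.
  - The flat pack and terminal strip look untouched. The screwdriver was out of view in the last picture, but nothing went near it.
- **Failed or disagreed:** My first move call was refused. The first look after letting go put the pack about 7 mm short, but the arm was still settling, so I measured again at rest.

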